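# Square up a three-carton bundle in the taping jig and hold it

## Task

The three small cartons standing loose on the plywood jig are to be taped together as one bundle: turned as they are, set them upright and square, side by side in one straight row along the long back fence, and close the row up tight against the end stop, so that the bundle fills the corner with no gaps. Finish while holding it there: the gripper stays on the bundle and keeps pressing it lightly but firmly against both the back fence and the end stop at once, without crushing a carton, and the program ends with that push still on. Leave the tape rolls, the tin and the barcode scanner alone.

Things in the scene. Friction and masses are not known exactly. Their poses are not given: they have to be found in the camera images.
- jig: bundling jig screwed to the bench: plywood board 240 (x) x 390 (y) x 12 mm, origin at the centre of its underside, which lies on the bench. Its x axis points to the back fence, its y axis to the end stop, z up. The cartons stand on its top face (12 mm above the bench)
- corner (a point): inside corner of the jig, where the inner faces of the two fences meet on the board's top face; axes as the jig's. It lies 80 mm in x and 160 mm in y from the board's centre. The cartons belong at negative x and negative y of it. Seated, the carton centres lie at x = -32 mm and y = -27, -81 and -135 mm
- back_fence: long aluminium back fence, 383 mm long, rising 32 mm above the board, 8 mm thick (plus a 3 mm high foot 26 mm wide behind it); its inner face lies in the corner's y-z plane, its origin at the foot of the inner face, mid length. Rigid, fixed to the board
- end_stop: short aluminium end stop at the row's end, rising 45 mm above the board, 8 mm thick (plus a 3 mm high foot 26 mm wide behind it), reaching 108 mm from the corner along -x, with a 28 mm slot (from 18 to 46 mm) for the tape; its inner face lies in the corner's x-z plane, its origin at the corner. Rigid, fixed to the board
- carton_a_mid (a point): one of three alike, interchangeable white cartons with a purple band, 64 deep x 54 wide x 64 mm tall, about 0.12 kg, stiff, sliding under roughly 1 N; this point is its centre, 32 mm up. x runs along the depth (to the back fence within 20 degrees at the start), y along the width, z up. They start on the board about 100 mm apart, centres 65 to 120 mm from the back fence
- carton_b_mid (a point): one of three alike, interchangeable white cartons with a purple band, 64 deep x 54 wide x 64 mm tall, about 0.12 kg, stiff, sliding under roughly 1 N; this point is its centre, 32 mm up. x runs along the depth (to the back fence within 20 degrees at the start), y along the width, z up. They start on the board about 100 mm apart, centres 65 to 120 mm from the back fence
- carton_c_mid (a point): one of three alike, interchangeable white cartons with a purple band, 64 deep x 54 wide x 64 mm tall, about 0.12 kg, stiff, sliding under roughly 1 N; this point is its centre, 32 mm up. x runs along the depth (to the back fence within 20 degrees at the start), y along the width, z up. They start on the board about 100 mm apart, centres 65 to 120 mm from the back fence
- tape_0: bystander: yellow roll of packing tape lying flat, 104 mm across, 48 mm tall, origin at the centre of its underside
- tape_1: bystander: second yellow roll of packing tape, the same size, origin at the centre of its underside
- tin_mid (a point): bystander: silver and purple tin, 100 mm across, 150 mm tall; this point is its centre, 75 mm above the bench
- scanner: bystander: hand-held barcode scanner lying on its side, black handle and grey head, about 145 x 95 x 36 mm, origin under its middle
Mind the look-alikes: they are no part of the job. What is shaped like the part that bears carton_c_mid but green is not meant.

How it is judged:
On the way:
1. the three cartons stand upright on the board in a straight row along the back fence, each square to it and within 3 mm of it (x of carton_a_mid in the frame of corner between -0.035 and -0.029 m and angle between the x axis of each of carton_a_mid, carton_b_mid, carton_c_mid and the x axis of corner, either way round below 0.07 rad and angle between each of carton_a_mid, carton_b_mid, carton_c_mid's own z axis and vertical below 0.07 rad and x of carton_b_mid in the frame of corner between -0.035 and -0.029 m and x of carton_c_mid in the frame of corner between -0.035 and -0.029 m and z of each of carton_a_mid, carton_b_mid, carton_c_mid in the frame of corner below 0.037 m), for 0.2 s.
At the end, for the whole second after the job is handed in: All three cartons upright on the board, each within 3 mm of the back fence and 4 degrees of square; row closed up to the end stop, gaps 5 mm at most in all; the fingers press on the bundle and it pushes on back fence and end stop with over 1.5 N each, all through the last second (all of step 1 and y of carton_a_mid in the frame of corner between -0.14 and -0.024 m and y of carton_b_mid in the frame of corner between -0.14 and -0.024 m and y of carton_c_mid in the frame of corner between -0.14 and -0.024 m and contact force between any of carton_a, carton_b, carton_c and back_fence above 1.5 N and contact force between any of carton_a, carton_b, carton_c and end_stop above 1.5 N and (contact force between the fingers and carton_a above 1.5 N or contact force between the fingers and carton_b above 1.5 N or contact force between the fingers and carton_c above 1.5 N)); the arm keeps its last pose, push and grip.
It fails at once if a carton is crushed: pushed onto a fence with more than 60 N (contact force between any of carton_a, carton_b, carton_c and back_fence above 60 N or contact force between any of carton_a, carton_b, carton_c and end_stop above 60 N).
It fails at once if a carton is knocked over (angle between any of carton_a_mid, carton_b_mid, carton_c_mid's own z axis and vertical above 0.6 rad).
It fails at once if a tape roll, the tin or the scanner is moved by more than 20 mm (distance of any of tape_0, tape_1, tin_mid, scanner from where it was at the start of the episode above 0.02 m).
It also fails if it takes over 69 s, if anything falls off the work surface, if the arm or the gripper's body presses on something with over 40 N, if the wrist force passes 120 N, or if a joint passes its speed limit or range.

## Robot

A 6-joint arm with a two-finger parallel gripper is mounted at the origin on the work surface. World frame = base frame: x ahead of the robot, y to its left, z up, the work surface at z = 0. Lengths are in m, angles in rad, forces in N, time in s.
With the tool pointing down it reaches from about 0.35 to 0.775 m from the base axis. Payload 5.5 kg.
Tool frame: the origin (TCP) lies midway between the tips of the shut fingers; the grasp point (between the pads) lies 19 mm behind it; y points along the fingers, x is the direction in which the jaws open and shut, and the axes are right-handed (so a half turn about y gives the same grasp; the last joint's range is limited). The gripper opens to 85 mm and grips with 20 to 120 N. Pads are 22 mm wide; open, the fingers measure 114 mm over their backs; the gripper's body (76 mm by 85 mm) begins 54 mm behind the grasp point. The pads swing forward as they close: fully open they stand 13 mm farther back than shut.
Start: joints at [-0.14, 0.313, 0.046, 1.304, 0, 1.431], TCP at [0.575, -0, 0.231] pointing down, gripper open.
Joint ranges: [-2.76, 2.76], [-0.86, 1.69], [-1.03, 1.26], [-2.2, 2.34], [-1.47, 1.5], [-3.14, 3.14]. Speed limits (rad/s): [2.57, 2.57, 3.14, 3.14, 3.14, 3.14].

## Interface

Orientations are given as a 3x3 rotation matrix whose columns are the frame's x, y, z axes.
In Python, from cell import env, optics gives the robot as it stands. The module is installed in compiled form; this text tells all that it offers.
- The arm moves only by the tool arm_command, never from a script. Its argument "series" is a list of rows, each an object of numbers: "tx", "ty", "tz": the shift along the tool's x, y, z in units of 0.1 m (1.0 is 0.1 m); "roll": the turn about the tool's y in units of pi rad (1.0 is pi rad); "jaw": the opening, from 0 (shut) to 1 (fully open). A call has 1 to 10 rows; each row is the pose to reach, as a shift and turn from the pose commanded when the call began, along the tool's axes at that moment, turning the shorter way round; what a row does not reach only later rows make up. A row lasts 1/10 s, in which the tool goes at most 50 mm and 8.59 degrees, less where a joint would pass 70% of its speed; a pose out of reach is approached as far as the arm can. A call with a number of a shift or a turn outside -1 to 1 is refused whole. A call with a gripper value outside its range is refused whole. The fingers move at their own pace and stop on an object; "force" is the grip in N (left out, the last holds). Time passes only in rows, so rows that repeat a pose let the fingers close. It gives the time, the measured TCP pose, the force and the opening at its end, in the units of the state.
- env.state(): the state, without advancing time (a new reading comes with each control period).
- optics.camera(name): name is "scene" or "side" or "wrist"; returns the picture (400x640x3 uint8, blue, green, red); there is no depth.
- optics.camera_model(name): a dict with "camera_matrix" (3x3 intrinsics, pixels), "D" ([k1, k2, p1, p2, k3] as OpenCV has them; the pictures are not rectified), "world_to_cam" (4x4, takes a point from world to camera coordinates). Camera axes: x right, y down, z forward; pixel columns grow to the right and rows downward; lengths in m; the calibration is good to about 2 mm. A picture is of the moment at which its call begins: read the wrist's pose just before it. camera_model takes no time and is no camera call; for the wrist camera it gives the pose at the moment of the call.
- env.finish_job(): hands the job in, once; it reports no verdict.
Trained networks look in the newest picture that a camera, given by its name, has taken for a name from the list of things; names that differ only in an ending like _2 or _b are one class to them, and where a whole thing is asked for, a point or a joint stands for the part that bears it (a point fixed in the world has none). Each returns a list of dicts, best first, with "confidence" (0 to 1); they miss things now and then, are a little off and sometimes report something else, mostly with a low value. They report only what shows in the picture. A call takes as long as a camera call. They do not tell look-alikes from the thing itself.
- optics.look_for(camera, name): "rect" ([centre column, centre row, width, height] in pixels, round what is visible of it).
- optics.landmark_of(camera, name): "location" ([row, column] in pixels: a listed point, or the origin of a listed thing).
The state is a dict: "time_s": time; "qpos": joint angles; "qvel": joint speeds; "joint_efforts": joint torques, N m; "tcp_pos": TCP position; "tool_rot": TCP orientation; "wrist_force": force on the tool from outside, world axes, zero at the start; "wrist_torque": the same for the moment, N m; "opening": finger opening in m.
Only numpy, scipy, OpenCV 4.12 (cv2) and the standard library are available. Lean on these libraries where they do the work, as an engineer would, in place of code of your own. Each camera call takes 0.05 s, during which the arm holds its last target.

## Working session

There is one attempt and no reset: what is moved stays moved. The work goes in short steps, Python scripts to look and compute and a tool call to move; the robot and the scene stay as the last step left them, time stands still between calls to the robot, and variables do not carry over. Pictures are saved under pics/ and viewed, and the job is handed in when it is done.

Besides the shell and the picture viewer there is one more tool, called as name(argument=value, ...) on one line, values as JSON. arm_command: Moves the arm, as the interface text tells. Its arguments: {"type":"object","properties":{"series":{"type":"array","items":{"type":"object","properties":{"tx":{"type":"number"},"ty":{"type":"number"},"tz":{"type":"number"},"roll":{"type":"number"},"jaw":{"type":"number"}}}},"force":{"type":"number"}},"required":["series"]}

```bash
mkdir -p pics; ls; cat > h.py <<'E'
import numpy as np, cv2
from cell import env, optics
def snap(cam,fn):
    im=optics.camera(cam); cv2.imwrite('pics/'+fn,im); return im
def ray(cam,uv):
    m=optics.camera_model(cam);K=np.array(m['camera_matrix']);D=np.array(m['D']);T=np.array(m['world_to_cam'])
    p=cv2.undistortPoints(np.array([[uv]],float),K,D)[0,0]
    R=T[:3,:3];o=-R.T@T[:3,3];d=R.T@np.array([p[0],p[1],1]);return o,d
def onz(cam,uv,z):
    o,d=ray(cam,uv);return o+d*(z-o[2])/d[2]
def proj(cam,P):
    m=optics.camera_model(cam);K=np.array(m['camera_matrix']);D=np.array(m['D']);T=np.array(m['world_to_cam'])
    return cv2.projectPoints(np.array(P,float).reshape(-1,3),cv2.Rodrigues(T[:3,:3])[0],T[:3,3],K,D)[0][:,0]
E
python3 - <<'E'
from h import *
np.set_printoptions(precision=4,suppress=True)
s=env.state();print(s)
for c in ['scene','side','wrist']:
    snap(c,c+'0.png')
    m=optics.camera_model(c);T=np.array(m['world_to_cam']);print(c,-T[:3,:3].T@T[:3,3],T[2,:3],m['camera_matrix'][0])
Z={'corner':.012,'jig':0,'carton_a_mid':.044,'end_stop':.012,'back_fence':.012,'tape_0':0,'tin_mid':.075,'scanner':0}
for c in ['scene','side']:
    for n,z in Z.items():
        for r in optics.landmark_of(c,n)[:5]:
            v,u=r['location'];print(c,n,round(r['confidence'],2),[round(u),round(v)],onz(c,(u,v),z))
E
```

```text
pics
{'time_s': 0.0, 'qpos': array([-0.1396,  0.314 ,  0.045 ,  1.3036,  0.    ,  1.4312]), 'qvel': array([ 0.0009, -0.001 , -0.0009, -0.0007, -0.0006, -0.0004]), 'joint_efforts': array([ -0.0029, -48.0629,  29.8531,   0.0195,  -0.0004,  -0.    ]), 'tcp_pos': array([0.5745, 0.0001, 0.2304]), 'tool_rot': array([[ 1.    , -0.0018,  0.    ],
       [-0.    ,  0.0003,  1.    ],
       [-0.0018, -1.    ,  0.0003]]), 'wrist_force': array([-0.0401,  0.2387,  0.0497]), 'wrist_torque': array([-0.001 , -0.0108,  0.0047]), 'opening': 0.08557661330907178}
scene [ 1.4084 -0.1181  0.7343] [-0.8065  0.1023 -0.5823] [434.7133   0.     322.0236]
side [ 0.0156 -1.0562  0.7328] [ 0.3614  0.7986 -0.4812] [506.278    0.     313.6031]
wrist [0.5761 0.0826 0.3735] [-0.0011 -0.3225 -0.9466] [328.2101   0.     309.6168]
scene corner 0.97 [405, 250] [0.6415 0.187  0.012 ]
scene jig 0.72 [332, 246] [0.5905 0.0121 0.    ]
scene carton_a_mid 0.58 [334, 227] [0.5689 0.0187 0.044 ]
scene end_stop 0.84 [402, 251] [0.6413 0.1792 0.012 ]
scene back_fence 0.9 [342, 262] [0.6654 0.0245 0.012 ]
scene tape_0 0.87 [471, 202] [0.4453 0.4474 0.    ]
scene tape_0 0.69 [171, 218] [ 0.4265 -0.4155  0.    ]
scene tin_mid 0.64 [134, 244] [ 0.6191 -0.4564  0.075 ]
scene scanner 0.61 [486, 247] [0.6433 0.4069 0.    ]
side corner 0.95 [335, 185] [0.647  0.1838 0.012 ]
side jig 0.75 [333, 189] [0.6401 0.1768 0.    ]
side jig 0.7 [308, 158] [ 0.6576  0.4174 -0.    ]
side jig 0.6 [342, 223] [ 0.5774 -0.0118  0.    ]
side carton_a_mid 0.66 [338, 205] [0.5743 0.0137 0.044 ]
side end_stop 0.51 [334, 186] [0.6404 0.1735 0.012 ]
side back_fence 0.85 [368, 209] [0.6724 0.0151 0.012 ]
side tape_0 0.8 [364, 336] [ 0.4252 -0.4143  0.    ]
side tape_0 0.61 [248, 163] [0.4525 0.4555 0.    ]
side tin_mid 0.85 [464, 296] [ 0.6273 -0.4583  0.075 ]
side scanner 0.84 [307, 158] [0.655  0.4202 0.    ]
side scanner 0.4 [333, 187] [0.6461 0.1922 0.    ]
```

View pics/scene0.png

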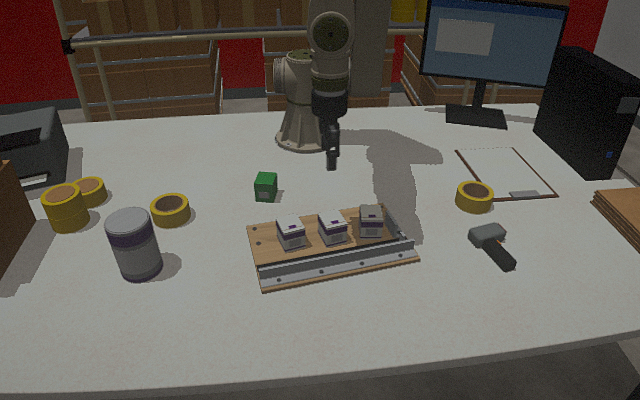

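View pics/side0.png

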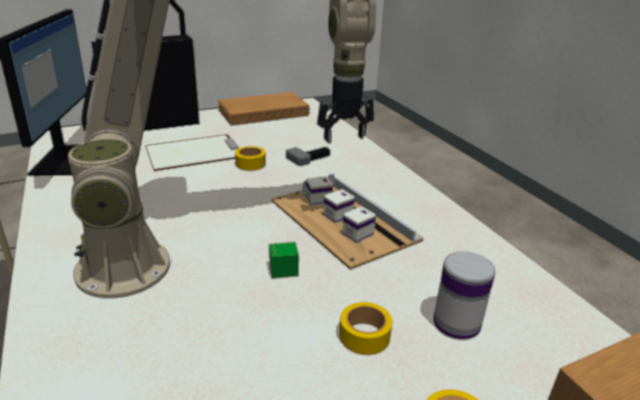

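View pics/wrist0.png

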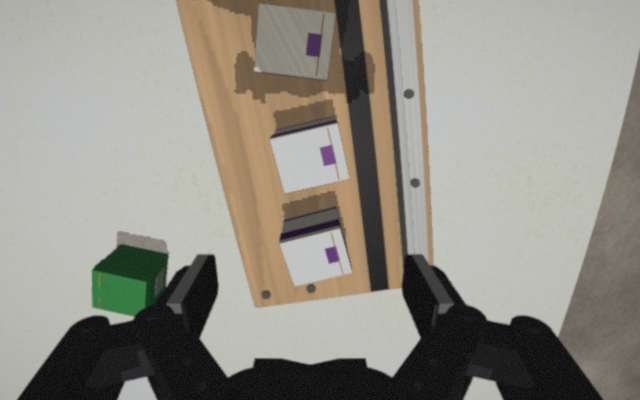

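The scene view shows three white cartons at about (290,232), (332,228) and (370,220), with the corner near (405,250). The green look-alike is off the board at (265,186). I'll move the wrist camera toward +y to see the end stop.

arm_command(series=[{"tz":0.4,"ty":-0.2},{"tz":0.8,"ty":-0.4},{"tz":0.9,"ty":-0.4},{"tz":0.9,"ty":-0.4}])

```text
validation failed for argument at $.se...
```

```bash
python3 - <<'E'
from h import *
s=env.state();print(s['tcp_pos'],s['qvel'].max())
im=snap('wrist','wrist1.png')
for n,z in {'corner':.012,'carton_a_mid':.044,'back_fence':.012,'jig':0}.items():
    for r in optics.landmark_of('wrist',n)[:5]:
        v,u=r['location'];print(n,round(r['confidence'],2),[round(u),round(v)],onz('wrist',(u,v),z))
for r in optics.look_for('wrist','carton_a_mid'):print(r)
E
```

```text
[ 5.75040375e-01 -6.29740247e-06  2.31308248e-01] 0.0008408922379924375
corner 0.55 [391, 146] [0.66793791 0.01226856 0.012     ]
carton_a_mid 0.93 [309, 152] [0.57544238 0.01186176 0.044     ]
back_fence 0.69 [391, 145] [0.66755985 0.01272153 0.012     ]
{'rect': [309.0, 155.2, 78.8, 78.3], 'confidence': 0.68}
```

View pics/wrist1.png

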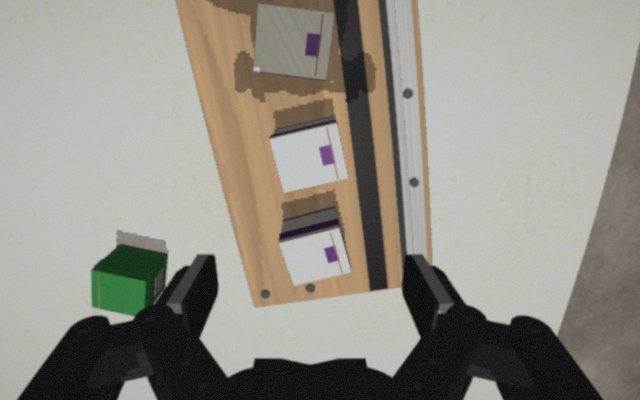

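The move was refused by validation. I'll retry with every field given. The view hasn't changed: cartons at (294,40), (309,155) and (315,255).

arm_command(series=[{"tx":0.0,"ty":-0.2,"tz":0.4,"roll":0.0,"jaw":1.0},{"tx":0.0,"ty":-0.4,"tz":0.8,"roll":0.0,"jaw":1.0},{"tx":0.0,"ty":-0.4,"tz":0.9,"roll":0.0,"jaw":1.0},{"tx":0.0,"ty":-0.4,"tz":0.9,"roll":0.0,"jaw":1.0}], force=30)

```text
time_s: 1.65
tcp_pos: [0.5752, 0.0914, 0.2716]
tool_rot: [[1.0, 0.001, -0.003], [0.003, -0.0, 1.0], [0.001, -1.0, -0.0]]
wrist_force: [0.5, 0.8, 0.7]
opening: 0.0858
```

```bash
python3 - <<'E'
from h import *
s=env.state();print(s['tcp_pos'],s['qvel'].max())
im=snap('wrist','wrist2.png')
for n,z in {'corner':.012,'carton_a_mid':.044,'back_fence':.012,'jig':0}.items():
    for r in optics.landmark_of('wrist',n)[:5]:
        v,u=r['location'];print(n,round(r['confidence'],2),[round(u),round(v)],onz('wrist',(u,v),z))
E
```

```text
[0.57521504 0.09140515 0.27162824] 0.008651529580441597
corner 0.87 [366, 79] [0.64171903 0.1731623  0.012     ]
carton_a_mid 0.78 [307, 218] [0.57216372 0.01027706 0.044     ]
back_fence 0.58 [380, 209] [0.66821833 0.00816973 0.012     ]
```

View pics/wrist2.png

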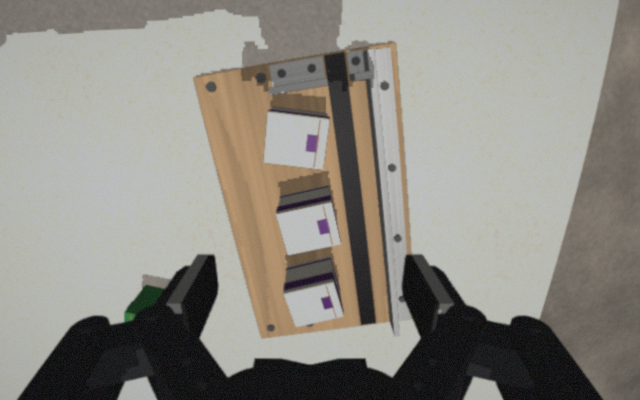

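The whole jig is now in view: board corners at about (194,77), (395,42) and (262,338), cartons at (297,140), (309,227) and (313,298). I'll zoom in for accurate corners.

```bash
python3 - <<'E'
import cv2
im=cv2.imread('pics/wrist2.png')
c=im[30:190,180:420];cv2.imwrite('pics/z1.png',cv2.resize(c,None,fx=3.3,fy=3.3,interpolation=cv2.INTER_CUBIC))
c=im[180:350,230:420];cv2.imwrite('pics/z2.png',cv2.resize(c,None,fx=3.5,fy=3.5,interpolation=cv2.INTER_CUBIC))
E
```

```text
(no output)
```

View pics/z1.png

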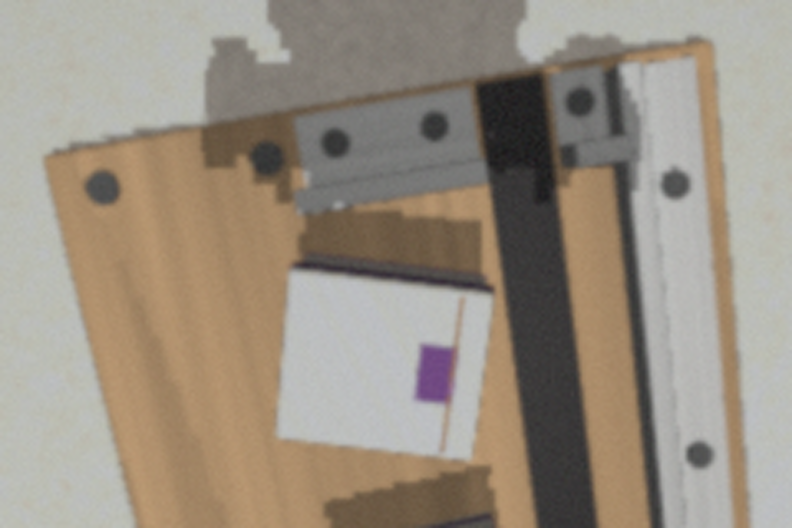

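View pics/z2.png

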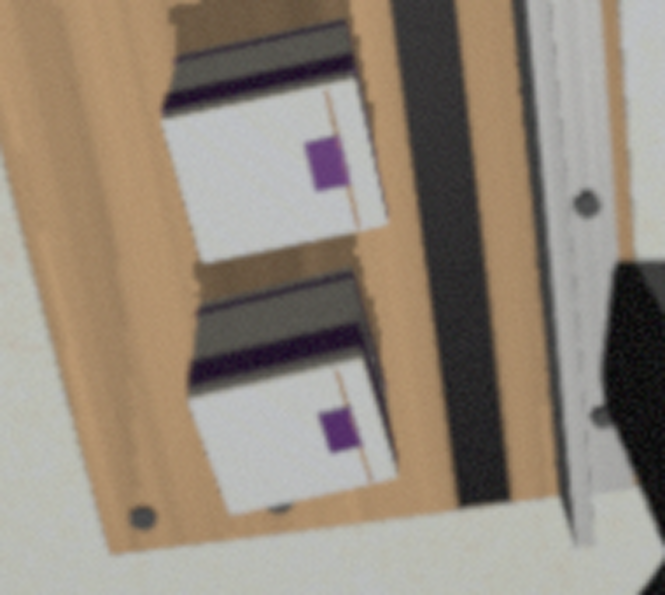

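```bash
python3 - <<'E'
from h import *
np.set_printoptions(precision=4,suppress=True)
z1=lambda p:(180+p[0]/3.3,30+p[1]/3.3); z2=lambda p:(230+p[0]/3.5,180+p[1]/3.5)
W=lambda p,z:onz('wrist',p,z)[:2]
TL,TR,BL=W(z1((45,155)),.012),W(z1((712,40)),.012),W(z2((112,553)),.012)
print('board',TL,TR,BL,np.linalg.norm(TR-TL),np.linalg.norm(TL-BL))
a1=np.arctan2(*(TR-TL)[::-1]);d=TL-BL;a2=np.arctan2(-d[0],d[1]);print('yaw',np.degrees([a1,a2]))
from scipy.optimize import least_squares
obs=np.array([TL,TR,BL]);mod=np.array([[-.12,.195],[.12,.195],[-.12,-.195]])
R=lambda a:np.array([[np.cos(a),-np.sin(a)],[np.sin(a),np.cos(a)]])
f=lambda q:((mod@R(q[2]).T+q[:2])-obs).ravel()
q=least_squares(f,[.58,0,.1]).x;print('jig',q,np.degrees(q[2]),f(q))
cor=q[:2]+R(q[2])@[.08,.16];print('corner',cor)
for n,P in {'A':[z1(p) for p in[(292,268),(492,292),(472,458),(278,437)]],'B':[z2(p) for p in[(163,117),(352,78),(387,221),(206,263)]],'C':[z2(p) for p in[(190,390),(362,348),(397,474),(230,514)]]}.items():
    Q=np.array([W(p,.076) for p in P]);c=Q.mean(0)
    m=np.array([[-.032,.027],[.032,.027],[.032,-.027],[-.032,-.027]])
    g=lambda s:((m@R(s[2]).T+s[:2])-Q).ravel()
    s=least_squares(g,[*c,0]).x
    print(n,s,np.degrees(s[2]),'jigframe',R(q[2]).T@(s[:2]-cor),abs(g(s)).max(),np.linalg.norm(Q-np.roll(Q,1,0),axis=1))
for y in (-.027,-.081,-.135):print(cor+R(q[2])@[-.032,y])
for p in [(-.0,-.0),(0,-.2),(-.108,0)]:
  P=cor+R(q[2])@p; print(p,proj('wrist',[*P,.012]),proj('wrist',[*P,.044]),proj('wrist',[*P,.057]),proj('scene',[*P,.012]),proj('side',[*P,.012]))
E
```

```text
board [0.4398 0.1752] [0.6736 0.2125] [ 0.5014 -0.2073] 0.23678900054246083 0.3874670186611018
yaw [9.0617 9.1459]
jig [0.5882 0.0024 0.1608] 9.211706042057903 [-0.0013  0.0004  0.0018  0.0016 -0.0005 -0.002 ]
corner [0.6415 0.1731]
A [ 0.5619  0.1107 -0.1153] -6.6064338544426855 jigframe [-0.0886 -0.0489] 0.0012831569497786521 [0.0535 0.0616 0.053  0.0626]
B [0.5751 0.0102 0.2374] 13.603578893382192 jigframe [-0.0917 -0.1501] 0.0013691639332526484 [0.0542 0.0613 0.0519 0.0619]
C [ 0.5812 -0.0923  0.2685] 15.381285926264233 jigframe [-0.1021 -0.2523] 0.0014830352697552118 [0.0559 0.0621 0.0553 0.0631]
[0.6143 0.1413]
[0.6229 0.088 ]
[0.6316 0.0347]
(-0.0, -0.0) [[366.0362  77.9314]] [[370.8709  77.8322]] [[373.0818  77.7878]] [[399.3603 250.9601]] [[334.5003 186.3951]]
(0, -0.2) [[381.9832 231.5409]] [[387.1778 242.6878]] [[389.5045 247.687 ]] [[321.6011 266.5149]] [[375.5213 215.2696]]
(-0.108, 0) [[275.0245  93.2068]] [[272.0281  94.403 ]] [[270.6595  94.9498]] [[382.6361 224.5979]] [[304.6543 194.9036]]
```

arm_command(series=[{"tx":-0.05,"ty":0.3,"tz":0.08,"roll":0.018,"jaw":1.0},{"tx":-0.1,"ty":0.6,"tz":0.14,"roll":0.037,"jaw":1.0},{"tx":-0.13,"ty":0.9,"tz":0.19,"roll":0.037,"jaw":1.0},{"tx":-0.13,"ty":1.0,"tz":0.19,"roll":0.037,"jaw":1.0},{"tx":-0.13,"ty":1.0,"tz":0.19,"roll":0.037,"jaw":1.0}], force=30)

```text
time_s: 2.4
tcp_pos: [0.5609, 0.1081, 0.1696]
tool_rot: [[0.993, -0.004, 0.117], [-0.117, -0.0, 0.993], [-0.004, -1.0, -0.001]]
wrist_force: [-0.8, -0.5, 1.3]
opening: 0.0855
```

arm_command(series=[{"tx":0.0,"ty":0.35,"tz":0.0,"roll":0.0,"jaw":1.0},{"tx":0.0,"ty":0.65,"tz":0.0,"roll":0.0,"jaw":1.0},{"tx":0.0,"ty":0.75,"tz":0.0,"roll":0.0,"jaw":1.0},{"tx":0.0,"ty":0.75,"tz":0.0,"roll":0.0,"jaw":1.0},{"tx":0.0,"ty":0.75,"tz":0.0,"roll":0.0,"jaw":1.0}])

```text
time_s: 2.9
tcp_pos: [0.5635, 0.1088, 0.0981]
tool_rot: [[0.993, 0.003, 0.116], [-0.116, 0.0, 0.993], [0.003, -1.0, 0.0]]
wrist_force: [0.6, -0.5, 0.6]
opening: 0.0855
```

```bash
python3 - <<'E'
from h import *
s=env.state();print(s['tcp_pos'],s['tool_rot'][:,0])
snap('wrist','wrist3.png')
E
```

```text
[0.56345148 0.10878587 0.09810649] [ 0.99321039 -0.11630451  0.00252759]
```

View pics/wrist3.png

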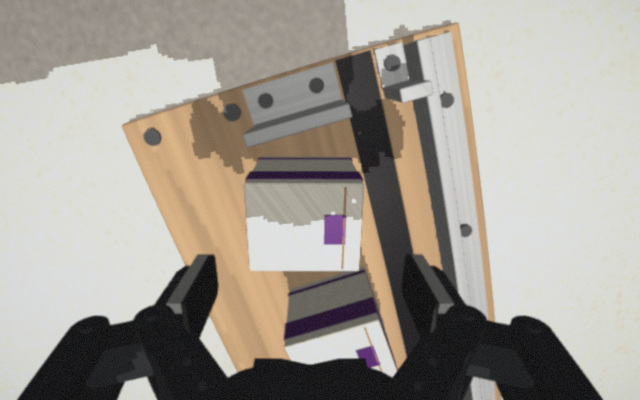

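The wrist view shows carton A squarely between the jaws, top face about (247–362, 180–271). I'll check its centre from this closer view.

```bash
python3 - <<'E'
from h import *
Q=np.array([onz('wrist',p,.076)[:2] for p in[(246,180),(362,180),(361,271),(250,270)]]);c=Q.mean(0)
s=env.state();d=c-s['tcp_pos'][:2];R=s['tool_rot'];print(c,d,'tool',d@R[:2,0],d@R[:2,2],np.linalg.norm(Q-np.roll(Q,1,0),axis=1))
E
```

```text
[0.56301733 0.11367695] [-0.00067379  0.00480845] tool -0.0012279315896088655 0.004697592796786085 [0.0548284  0.06117773 0.05558954 0.06479221]
```

arm_command(series=[{"tx":-0.01,"ty":0.3,"tz":0.04,"roll":0.0,"jaw":1.0},{"tx":-0.01,"ty":0.57,"tz":0.04,"roll":0.0,"jaw":1.0},{"tx":-0.01,"ty":0.57,"tz":0.04,"roll":0.0,"jaw":1.0},{"tx":-0.01,"ty":0.57,"tz":0.04,"roll":0.0,"jaw":0.6},{"tx":-0.01,"ty":0.57,"tz":0.04,"roll":0.0,"jaw":0.6},{"tx":-0.01,"ty":0.57,"tz":0.04,"roll":0.0,"jaw":0.6},{"tx":-0.01,"ty":0.57,"tz":0.04,"roll":0.0,"jaw":0.6},{"tx":-0.01,"ty":0.57,"tz":0.04,"roll":0.0,"jaw":0.6}], force=30)

```text
time_s: 3.75
tcp_pos: [0.5633, 0.1132, 0.0415]
tool_rot: [[0.993, 0.004, 0.116], [-0.116, 0.0, 0.993], [0.004, -1.0, 0.001]]
wrist_force: [-0.5, 0.9, 6.3]
opening: 0.0638
```

arm_command(series=[{"tx":0.0,"ty":-0.08,"tz":0.0,"roll":0.0,"jaw":0.6},{"tx":0.1,"ty":-0.08,"tz":0.05,"roll":-0.03,"jaw":0.6},{"tx":0.2,"ty":-0.08,"tz":0.12,"roll":-0.06,"jaw":0.6},{"tx":0.32,"ty":-0.08,"tz":0.18,"roll":-0.088,"jaw":0.6},{"tx":0.42,"ty":-0.08,"tz":0.24,"roll":-0.088,"jaw":0.6},{"tx":0.42,"ty":-0.08,"tz":0.24,"roll":-0.088,"jaw":0.6},{"tx":0.42,"ty":-0.08,"tz":0.24,"roll":-0.088,"jaw":0.6}], force=30)

```text
time_s: 4.45
tcp_pos: [0.6056, 0.132, 0.0474]
tool_rot: [[0.987, -0.001, -0.16], [0.16, -0.0, 0.987], [-0.001, -1.0, -0.0]]
wrist_force: [-0.1, -1.2, -2.0]
opening: 0.0632
```

```bash
python3 - <<'E'
from h import *
s=env.state();print(s['tcp_pos'],s['tool_rot'],s['wrist_force'])
snap('wrist','wrist4.png');im=snap('side','side4.png')
cv2.imwrite('pics/side4z.png',cv2.resize(im[150:290,250:450],None,fx=4,fy=4,interpolation=cv2.INTER_CUBIC))
E
```

```text
[0.60559573 0.13196431 0.04737438] [[ 9.87196863e-01 -6.13743007e-04 -1.59505416e-01]
 [ 1.59505313e-01 -2.13900499e-04  9.87197047e-01]
 [-6.40003572e-04 -9.99999789e-01 -1.13266632e-04]] [-0.13275876 -1.15398341 -2.01164408]
```

View pics/wrist4.png

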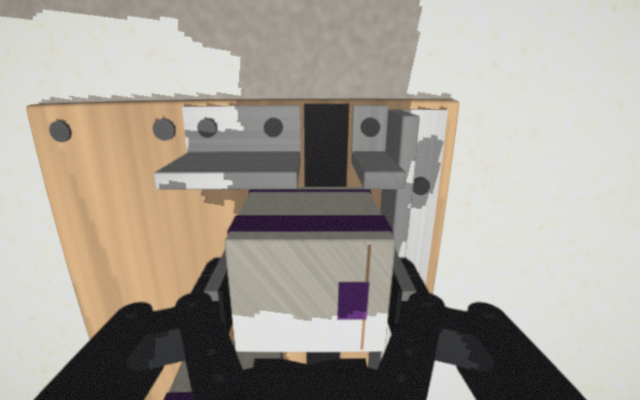

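View pics/side4z.png

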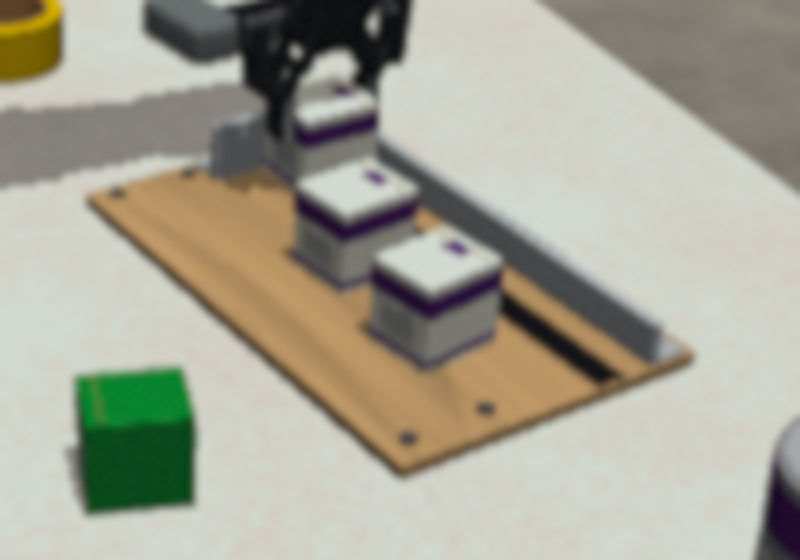

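```bash
python3 - <<'E'
from h import *
s=env.state();t=s['tcp_pos'];R=s['tool_rot']
def loc(p,z):
    d=onz('wrist',p,z)-t; return np.round([d@R[:,0]*1000,d@R[:,2]*1000],1)
print('stop inner top',loc((230,187.5),.057),loc((300,187.5),.057),'outer top',loc((230,172),.057),'stop left end',loc((156,187),.057))
print('fence? ',loc((405,188),.044),loc((412,188),.044))
for p in [(228,236),(392,236),(388,352),(236,352)]:print('carton top',loc(p,.082))
E
python3 -c "
import cv2
im=cv2.imread('pics/wrist4.png')[90:360,220:470];cv2.imwrite('pics/z4.png',cv2.resize(im,None,fx=2.2,fy=2.2,interpolation=cv2.INTER_CUBIC))"
```

```text
stop inner top [-33.   38.4] [-2.9 38.4] outer top [-32.4  45.3] stop left end [-65.4  38.6]
fence?  [46.2 33.9] [49.5 33.9]
carton top [-28.8  27.9]
carton top [31.4 27.9]
carton top [ 34.8 -27.5]
carton top [-30.3 -27.5]
```

View pics/z4.png

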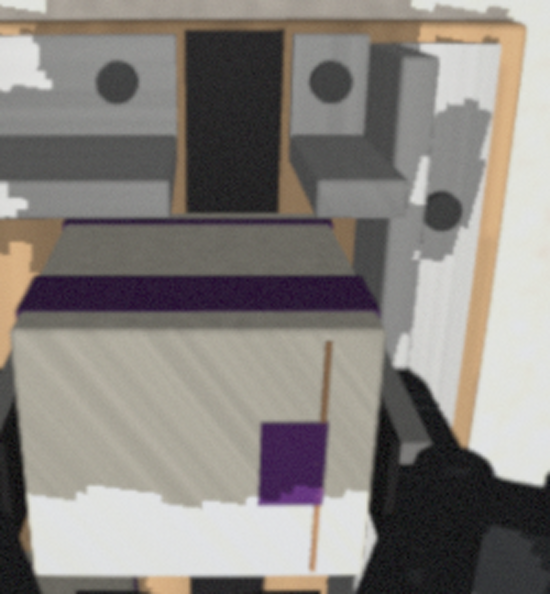

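arm_command(series=[{"tx":0.05,"ty":0.0,"tz":0.05,"roll":0.0,"jaw":0.6},{"tx":0.08,"ty":0.02,"tz":0.09,"roll":0.0,"jaw":0.6},{"tx":0.08,"ty":0.05,"tz":0.09,"roll":0.0,"jaw":0.6},{"tx":0.08,"ty":0.06,"tz":0.09,"roll":0.0,"jaw":0.6},{"tx":0.08,"ty":0.06,"tz":0.09,"roll":0.0,"jaw":0.6}])

```text
time_s: 5.05
tcp_pos: [0.6125, 0.1426, 0.0416]
tool_rot: [[0.987, 0.0, -0.16], [0.16, 0.001, 0.987], [0.0, -1.0, 0.001]]
wrist_force: [-0.6, 0.6, 1.4]
opening: 0.064
```

arm_command(series=[{"tx":0.01,"ty":0.0,"tz":0.01,"roll":0.0,"jaw":0.6},{"tx":0.02,"ty":0.0,"tz":0.02,"roll":0.0,"jaw":0.6},{"tx":0.02,"ty":0.0,"tz":0.02,"roll":0.0,"jaw":0.6}])

```text
time_s: 5.35
tcp_pos: [0.6128, 0.1429, 0.0417]
tool_rot: [[0.987, -0.002, -0.159], [0.159, -0.003, 0.987], [-0.003, -1.0, -0.003]]
wrist_force: [-6.7, -5.3, 6.5]
opening: 0.0634
```

arm_command(series=[{"tx":0.0,"ty":0.0,"tz":0.0,"roll":0.0,"jaw":1.0},{"tx":0.0,"ty":0.0,"tz":0.0,"roll":0.0,"jaw":1.0},{"tx":0.0,"ty":0.0,"tz":0.0,"roll":0.0,"jaw":1.0},{"tx":0.0,"ty":-0.2,"tz":0.0,"roll":0.0,"jaw":1.0},{"tx":0.0,"ty":-0.6,"tz":0.0,"roll":0.0,"jaw":1.0},{"tx":-0.2,"ty":-0.7,"tz":-0.3,"roll":-0.01,"jaw":1.0},{"tx":-0.4,"ty":-0.7,"tz":-0.7,"roll":-0.02,"jaw":1.0},{"tx":-0.5,"ty":-0.7,"tz":-0.9,"roll":-0.024,"jaw":1.0},{"tx":-0.5,"ty":-0.7,"tz":-0.9,"roll":-0.024,"jaw":1.0},{"tx":-0.5,"ty":-0.7,"tz":-0.9,"roll":-0.024,"jaw":1.0}])

```text
time_s: 6.35
tcp_pos: [0.5795, 0.0475, 0.1115]
tool_rot: [[0.973, 0.001, -0.232], [0.232, 0.0, 0.973], [0.001, -1.0, 0.0]]
wrist_force: [0.6, 0.1, -0.3]
opening: 0.0855
```

```bash
python3 - <<'E'
from h import *
s=env.state();print(s['tcp_pos'],s['tool_rot'][:,0],s['wrist_force'])
im=snap('wrist','wrist5.png')
E
```

```text
[0.5794578  0.04746093 0.11145353] [9.72670243e-01 2.32189370e-01 8.34008890e-04] [ 0.5579497   0.07728444 -0.27901633]
```

View pics/wrist5.png

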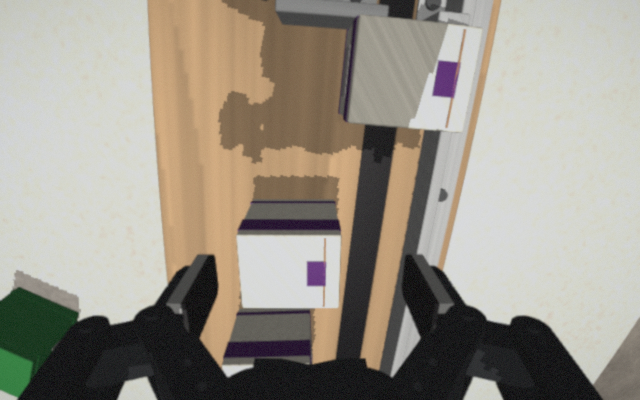

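Carton A now sits in the corner, flush at fence and stop (top about (350–480, 18–130)). Carton B's top is at about (238–340, 234–307).

```bash
cat >> h.py <<'E'
def rel(pts,z):
    from scipy.optimize import least_squares
    s=env.state();t=s['tcp_pos'];R=s['tool_rot']
    Q=np.array([[ (onz('wrist',p,z)-t)@R[:,0],(onz('wrist',p,z)-t)@R[:,2]] for p in pts])
    m=np.array([[-.032,.027],[.032,.027],[.032,-.027],[-.032,-.027]])
    f=lambda q:(m@np.array([[np.cos(q[2]),-np.sin(q[2])],[np.sin(q[2]),np.cos(q[2])]]).T+q[:2]-Q).ravel()
    q=least_squares(f,[*Q.mean(0),0]).x
    print('tx %.1f tz %.1f mm, yaw %.2f deg (roll %.4f), res %.1f mm'%(q[0]*1e3,q[1]*1e3,np.degrees(q[2]),-q[2]/np.pi,abs(f(q)).max()*1e3), 'sides',np.round(np.linalg.norm(Q-np.roll(Q,1,0),axis=1)*1e3,1))
E
python3 - <<'E'
from h import *
rel([(238,235),(340,233),(340,307),(243,307)],.076)
E
```

```text
tx -11.1 tz -32.9 mm, yaw 0.66 deg (roll -0.0037), res 1.3 mm sides [52.9 61.5 54.1 64. ]
```

arm_command(series=[{"tx":-0.11,"ty":0.0,"tz":-0.33,"roll":-0.003,"jaw":1.0},{"tx":-0.11,"ty":0.1,"tz":-0.33,"roll":-0.003,"jaw":1.0},{"tx":-0.11,"ty":0.5,"tz":-0.33,"roll":-0.003,"jaw":1.0},{"tx":-0.11,"ty":0.7,"tz":-0.33,"roll":-0.003,"jaw":1.0},{"tx":-0.11,"ty":0.7,"tz":-0.33,"roll":-0.003,"jaw":1.0},{"tx":-0.11,"ty":0.7,"tz":-0.33,"roll":-0.003,"jaw":0.6},{"tx":-0.11,"ty":0.7,"tz":-0.33,"roll":-0.003,"jaw":0.6},{"tx":-0.11,"ty":0.7,"tz":-0.33,"roll":-0.003,"jaw":0.6},{"tx":-0.11,"ty":0.7,"tz":-0.33,"roll":-0.003,"jaw":0.6},{"tx":-0.11,"ty":0.7,"tz":-0.33,"roll":-0.003,"jaw":0.6}], force=30)

```text
time_s: 7.4
tcp_pos: [0.5771, 0.0131, 0.0424]
tool_rot: [[0.97, 0.002, -0.243], [0.243, 0.0, 0.97], [0.002, -1.0, -0.0]]
wrist_force: [0.1, 1.0, 3.2]
opening: 0.0639
```

arm_command(series=[{"tx":0.0,"ty":-0.07,"tz":0.0,"roll":0.0,"jaw":0.6},{"tx":0.15,"ty":-0.07,"tz":0.12,"roll":0.01,"jaw":0.6},{"tx":0.3,"ty":-0.07,"tz":0.25,"roll":0.02,"jaw":0.6},{"tx":0.45,"ty":-0.07,"tz":0.4,"roll":0.027,"jaw":0.6},{"tx":0.52,"ty":-0.07,"tz":0.5,"roll":0.027,"jaw":0.6},{"tx":0.52,"ty":-0.07,"tz":0.5,"roll":0.027,"jaw":0.6},{"tx":0.52,"ty":-0.07,"tz":0.5,"roll":0.027,"jaw":0.6}])

```text
time_s: 8.1
tcp_pos: [0.6138, 0.074, 0.0482]
tool_rot: [[0.987, -0.001, -0.16], [0.16, -0.001, 0.987], [-0.001, -1.0, -0.0]]
wrist_force: [-0.1, -0.5, -1.1]
opening: 0.0631
```

```bash
python3 - <<'E'
from h import *
s=env.state();print(s['tcp_pos'],s['tool_rot'][:,0],s['wrist_force'])
im=snap('wrist','wrist6.png')
E
```

```text
[0.61382728 0.07396637 0.04815275] [ 9.87059883e-01  1.60349067e-01 -9.81676379e-04] [-0.12221622 -0.51503054 -1.09573481]
```

View pics/wrist6.png

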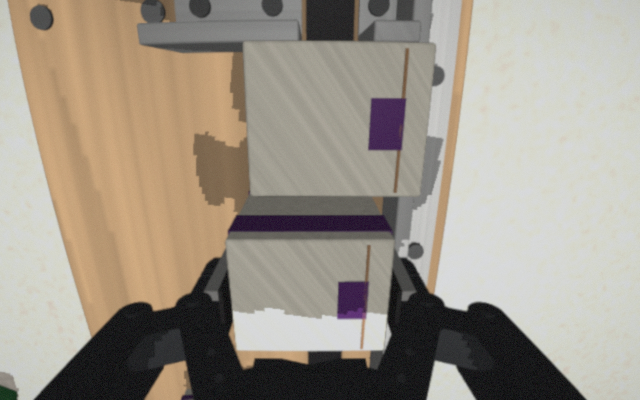

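Carton A is square in the corner and carton B is parallel behind it with a small gap. I'll lower B and close it in.

arm_command(series=[{"tx":0.05,"ty":0.0,"tz":0.06,"roll":0.0,"jaw":0.6},{"tx":0.09,"ty":0.02,"tz":0.11,"roll":0.0,"jaw":0.6},{"tx":0.09,"ty":0.05,"tz":0.12,"roll":0.0,"jaw":0.6},{"tx":0.09,"ty":0.06,"tz":0.12,"roll":0.0,"jaw":0.6},{"tx":0.09,"ty":0.06,"tz":0.12,"roll":0.0,"jaw":0.6}])

```text
time_s: 8.65
tcp_pos: [0.6215, 0.0877, 0.0424]
tool_rot: [[0.987, 0.0, -0.16], [0.16, 0.0, 0.987], [0.0, -1.0, 0.0]]
wrist_force: [-0.9, 0.8, 0.9]
opening: 0.064
```

arm_command(series=[{"tx":0.01,"ty":0.0,"tz":0.01,"roll":0.0,"jaw":0.6},{"tx":0.02,"ty":0.0,"tz":0.02,"roll":0.0,"jaw":0.6},{"tx":0.02,"ty":0.0,"tz":0.02,"roll":0.0,"jaw":0.6}])

```text
time_s: 8.95
tcp_pos: [0.6219, 0.088, 0.0425]
tool_rot: [[0.987, -0.002, -0.158], [0.158, -0.003, 0.987], [-0.003, -1.0, -0.003]]
wrist_force: [-6.0, -5.3, 5.0]
opening: 0.0632
```

arm_command(series=[{"tx":0.0,"ty":0.0,"tz":0.0,"roll":0.0,"jaw":1.0},{"tx":0.0,"ty":0.0,"tz":0.0,"roll":0.0,"jaw":1.0},{"tx":0.0,"ty":0.0,"tz":0.0,"roll":0.0,"jaw":1.0},{"tx":0.0,"ty":-0.2,"tz":0.0,"roll":0.0,"jaw":1.0},{"tx":0.0,"ty":-0.6,"tz":0.0,"roll":0.0,"jaw":1.0},{"tx":-0.2,"ty":-0.8,"tz":-0.3,"roll":-0.01,"jaw":1.0},{"tx":-0.4,"ty":-0.8,"tz":-0.7,"roll":-0.02,"jaw":1.0},{"tx":-0.6,"ty":-0.8,"tz":-1.0,"roll":-0.034,"jaw":1.0},{"tx":-0.6,"ty":-0.8,"tz":-1.0,"roll":-0.034,"jaw":1.0}])

```text
time_s: 9.85
tcp_pos: [0.5786, -0.0218, 0.1226]
tool_rot: [[0.966, -0.0, -0.26], [0.26, -0.001, 0.966], [-0.0, -1.0, -0.001]]
wrist_force: [0.4, -0.3, 0.5]
opening: 0.0852
```

arm_command(series=[{"tx":0.0,"ty":0.0,"tz":-0.3,"roll":0.0,"jaw":1.0},{"tx":0.0,"ty":0.0,"tz":-0.35,"roll":0.0,"jaw":1.0},{"tx":0.0,"ty":0.0,"tz":-0.35,"roll":0.0,"jaw":1.0},{"tx":0.0,"ty":0.0,"tz":-0.35,"roll":0.0,"jaw":1.0}])

```text
time_s: 10.25
tcp_pos: [0.589, -0.0514, 0.1221]
tool_rot: [[0.964, -0.0, -0.264], [0.264, 0.001, 0.964], [-0.0, -1.0, 0.001]]
wrist_force: [-0.4, -0.4, -0.7]
opening: 0.0853
```

```bash
python3 - <<'E'
from h import *
s=env.state();print(s['tcp_pos'],s['tool_rot'][:,0],s['wrist_force'])
im=snap('wrist','wrist7.png')
E
```

```text
[ 0.58898529 -0.05139337  0.1220548 ] [ 9.64431670e-01  2.64332165e-01 -2.47903066e-04] [-0.35479568 -0.44287992 -0.70246534]
```

View pics/wrist7.png

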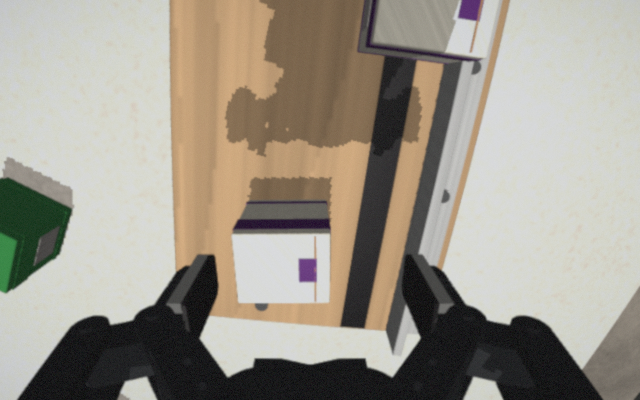

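Carton C's top is at about (233–330, 232–303); cartons A and B are seated along the fence at the upper right.

```bash
python3 - <<'E'
from h import *
rel([(233,233),(330,231),(330,302),(239,303)],.076)
E
```

```text
tx -16.7 tz -37.2 mm, yaw 0.93 deg (roll -0.0052), res 1.2 mm sides [54.1 62.  54.5 63.3]
```

arm_command(series=[{"tx":-0.17,"ty":0.0,"tz":-0.36,"roll":-0.003,"jaw":1.0},{"tx":-0.17,"ty":0.15,"tz":-0.37,"roll":-0.003,"jaw":1.0},{"tx":-0.17,"ty":0.5,"tz":-0.37,"roll":-0.003,"jaw":1.0},{"tx":-0.17,"ty":0.8,"tz":-0.37,"roll":-0.003,"jaw":1.0},{"tx":-0.17,"ty":0.8,"tz":-0.37,"roll":-0.003,"jaw":1.0},{"tx":-0.17,"ty":0.8,"tz":-0.37,"roll":-0.003,"jaw":0.6},{"tx":-0.17,"ty":0.8,"tz":-0.37,"roll":-0.003,"jaw":0.6},{"tx":-0.17,"ty":0.8,"tz":-0.37,"roll":-0.003,"jaw":0.6},{"tx":-0.17,"ty":0.8,"tz":-0.37,"roll":-0.003,"jaw":0.6},{"tx":-0.17,"ty":0.8,"tz":-0.37,"roll":-0.003,"jaw":0.6}], force=30)

```text
time_s: 11.3
tcp_pos: [0.5836, -0.0927, 0.0439]
tool_rot: [[0.962, 0.003, -0.273], [0.273, -0.0, 0.962], [0.003, -1.0, -0.001]]
wrist_force: [-0.1, 0.5, 6.0]
opening: 0.0636
```

arm_command(series=[{"tx":0.0,"ty":-0.06,"tz":0.0,"roll":0.0,"jaw":0.6},{"tx":0.15,"ty":-0.06,"tz":0.2,"roll":0.012,"jaw":0.6},{"tx":0.35,"ty":-0.06,"tz":0.45,"roll":0.024,"jaw":0.6},{"tx":0.55,"ty":-0.06,"tz":0.7,"roll":0.037,"jaw":0.6},{"tx":0.68,"ty":-0.06,"tz":0.9,"roll":0.037,"jaw":0.6},{"tx":0.7,"ty":-0.06,"tz":0.97,"roll":0.037,"jaw":0.6},{"tx":0.7,"ty":-0.06,"tz":0.97,"roll":0.037,"jaw":0.6}])

```text
time_s: 12.0
tcp_pos: [0.6227, 0.0208, 0.0481]
tool_rot: [[0.987, -0.001, -0.161], [0.161, -0.0, 0.987], [-0.001, -1.0, -0.0]]
wrist_force: [-0.4, -0.1, -1.6]
opening: 0.0639
```

```bash
python3 - <<'E'
from h import *
s=env.state();print(s['tcp_pos'],s['tool_rot'][:,0],s['wrist_force'])
im=snap('wrist','wrist8.png')
E
```

```text
[0.62272887 0.02077878 0.04809585] [ 0.98689213  0.16137791 -0.00104227] [-0.44290727 -0.05657117 -1.61882987]
```

View pics/wrist8.png

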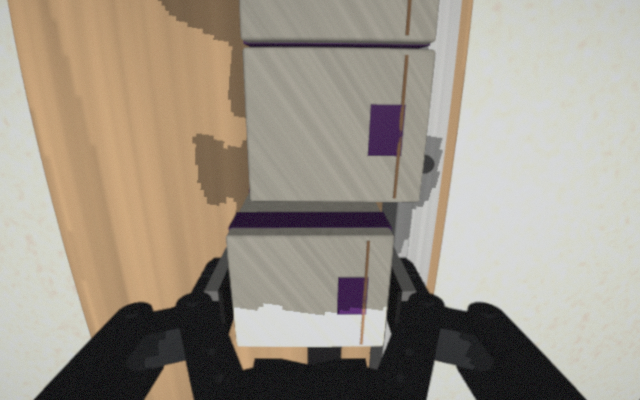

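Cartons A and B are in line with a hairline gap at row 45, and C is parallel. I'll lower it, then push.

arm_command(series=[{"tx":0.05,"ty":0.0,"tz":0.06,"roll":0.0,"jaw":0.6},{"tx":0.09,"ty":0.02,"tz":0.1,"roll":0.0,"jaw":0.6},{"tx":0.09,"ty":0.05,"tz":0.11,"roll":0.0,"jaw":0.6},{"tx":0.09,"ty":0.055,"tz":0.11,"roll":0.0,"jaw":0.6},{"tx":0.09,"ty":0.055,"tz":0.11,"roll":0.0,"jaw":0.6}])

```text
time_s: 12.55
tcp_pos: [0.6308, 0.0318, 0.0439]
tool_rot: [[0.987, 0.001, -0.159], [0.159, -0.0, 0.987], [0.001, -1.0, -0.001]]
wrist_force: [-0.3, 0.8, 6.1]
opening: 0.0634
```

arm_command(series=[{"tx":0.01,"ty":0.0,"tz":0.01,"roll":0.0,"jaw":0.6},{"tx":0.015,"ty":0.0,"tz":0.02,"roll":0.0,"jaw":0.6},{"tx":0.02,"ty":0.0,"tz":0.03,"roll":0.0,"jaw":0.6},{"tx":0.02,"ty":0.0,"tz":0.03,"roll":0.0,"jaw":0.6}])

```text
time_s: 12.95
tcp_pos: [0.631, 0.0323, 0.044]
tool_rot: [[0.988, -0.001, -0.157], [0.157, -0.006, 0.988], [-0.002, -1.0, -0.005]]
wrist_force: [-5.6, -8.0, 9.5]
opening: 0.0635
```

arm_command(series=[{"tx":-0.005,"ty":-0.01,"tz":0.02,"roll":0.0,"jaw":0.6},{"tx":-0.005,"ty":-0.02,"tz":0.04,"roll":0.0,"jaw":0.6},{"tx":-0.005,"ty":-0.02,"tz":0.04,"roll":0.0,"jaw":0.6}])

```text
time_s: 13.25
tcp_pos: [0.6301, 0.0373, 0.0445]
tool_rot: [[0.987, -0.001, -0.158], [0.158, -0.004, 0.987], [-0.002, -1.0, -0.004]]
wrist_force: [-2.3, -6.9, 0.8]
opening: 0.0635
```

```bash
python3 - <<'E'
from h import *
s=env.state();print(s['tcp_pos'],s['tool_rot'],s['wrist_force'],s['wrist_torque'])
im=snap('wrist','wrist9.png')
for c in('scene','side'):
    im=snap(c,c+'9.png'); y,x=(180,290) if c=='scene' else (150,260)
    cv2.imwrite('pics/%s9z.png'%c,cv2.resize(im[y:y+110,x:x+150],None,fx=5,fy=5,interpolation=cv2.INTER_CUBIC))
E
```

```text
[0.63014821 0.03729309 0.0444852 ] [[ 0.98741295 -0.00132263 -0.15815789]
 [ 0.15815179 -0.00386854  0.98740723]
 [-0.00191781 -0.99999164 -0.00361067]] [-2.32089242 -6.93854679  0.81762863] [-1.4394521   0.46282814  0.11453882]
```

View pics/wrist9.png

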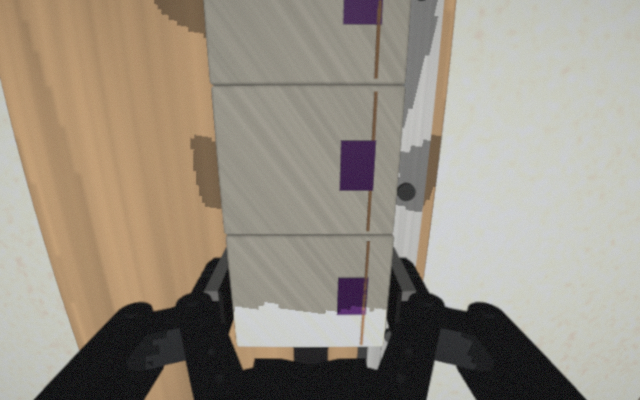

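View pics/scene9z.png

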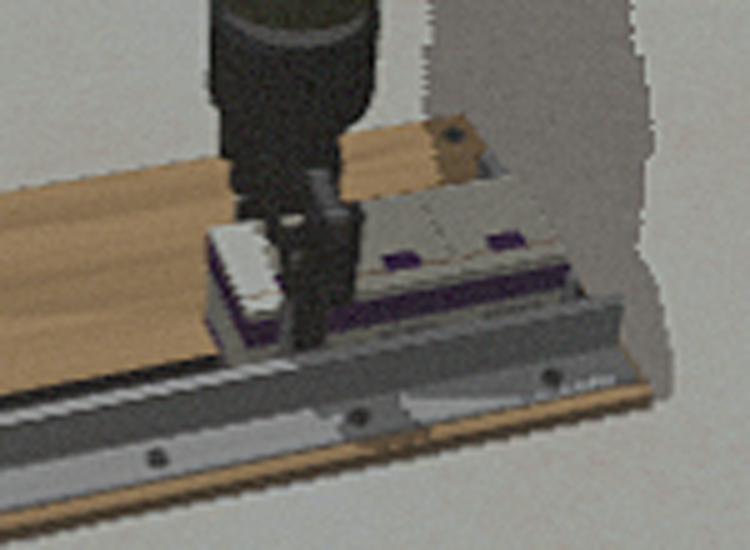

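View pics/side9z.png

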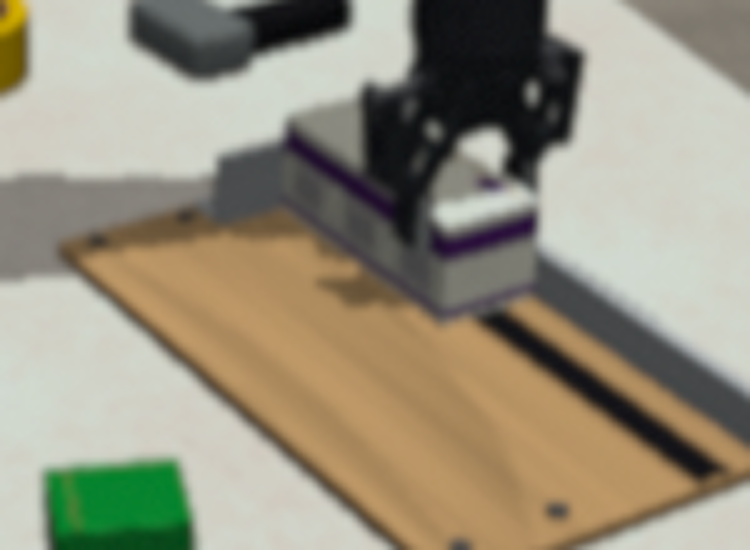

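The row looks closed (joints at rows 84 and 235 with no gap). I'll press more firmly and see whether it still creeps.

arm_command(series=[{"tx":0.005,"ty":0.0,"tz":0.01,"roll":0.0,"jaw":0.6},{"tx":0.01,"ty":0.0,"tz":0.02,"roll":0.0,"jaw":0.6},{"tx":0.015,"ty":0.0,"tz":0.03,"roll":0.0,"jaw":0.6},{"tx":0.015,"ty":0.0,"tz":0.03,"roll":0.0,"jaw":0.6},{"tx":0.015,"ty":0.0,"tz":0.03,"roll":0.0,"jaw":0.6}])

```text
time_s: 13.9
tcp_pos: [0.6302, 0.0373, 0.0446]
tool_rot: [[0.988, -0.003, -0.157], [0.157, -0.009, 0.988], [-0.005, -1.0, -0.009]]
wrist_force: [-4.4, -17.4, 3.4]
opening: 0.0635
```

arm_command(series=[{"tx":0.01,"ty":0.0,"tz":0.0,"roll":0.0,"jaw":0.6},{"tx":0.02,"ty":0.0,"tz":0.0,"roll":0.0,"jaw":0.6},{"tx":0.03,"ty":0.0,"tz":0.0,"roll":0.0,"jaw":0.6},{"tx":0.03,"ty":0.0,"tz":0.0,"roll":0.0,"jaw":0.6},{"tx":0.03,"ty":0.0,"tz":0.0,"roll":0.0,"jaw":0.6},{"tx":0.03,"ty":0.0,"tz":0.0,"roll":0.0,"jaw":0.6}])

```text
time_s: 14.5
tcp_pos: [0.6303, 0.0373, 0.0444]
tool_rot: [[0.988, -0.009, -0.157], [0.157, -0.01, 0.988], [-0.01, -1.0, -0.009]]
wrist_force: [-12.9, -20.2, 9.3]
opening: 0.0635
```

```bash
python3 - <<'E'
from h import *
s=env.state();print(s['tcp_pos'],s['tool_rot'],s['wrist_force'],s['wrist_torque'])
im=snap('wrist','wrist10.png')
im=snap('scene','scene10.png')
E
```

```text
[0.63029119 0.03733594 0.04435239] [[ 0.98759176 -0.00869706 -0.15680202]
 [ 0.15671079 -0.01033525  0.98759046]
 [-0.01020972 -0.99990877 -0.00884408]] [-12.90846648 -20.20711963   9.29930562] [-3.47363631  2.65068537  0.72726   ]
```

View pics/wrist10.png

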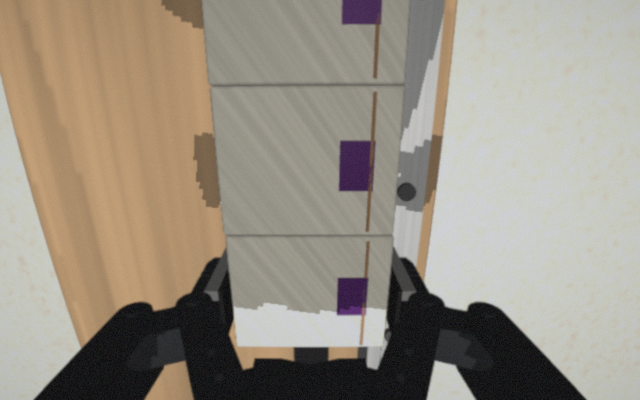

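View pics/scene10.png

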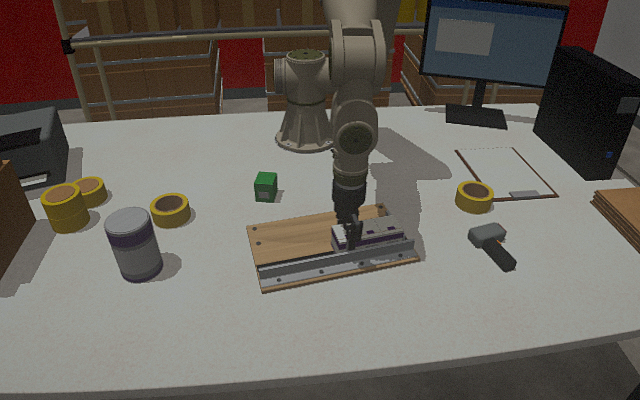

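The row didn't move under the firmer push. The measured load is about 16 N toward the fence and 18 N toward the stop, well under 60 N. Carton edges line up, and the bystanders look unmoved. Handing in.

```bash
python3 - <<'E'
from h import *
print(env.finish_job()); s=env.state();print(s['time_s'],s['tcp_pos'],s['wrist_force'],s['opening'])
E
```

```text
the job is handed in; nothing more can be done
None
the job is handed in; nothing more can be done
```

I gripped the three cartons one at a time across their depth, turned each square to the jig and set them in a row along the back fence, tight to the end stop. I handed the job in at about 14.6 s, with the gripper still holding the last carton and pressing the bundle into the corner.

**Row:** in the last wrist picture the three cartons are in line with no visible gaps. The row did not move when I increased the push, though one earlier push did close about 5 mm of gap I had missed. Carton tilt is about 0.01 rad, judged from the tool.

**Push:** the wrist read about 16 N toward the fence and 18 N toward the stop, under the 60 N limit. These are totals at the wrist. Some of that load goes into friction, so the force on each fence is estimated, not measured.

**Bystanders:** the tape rolls, tin and scanner look unmoved in the last scene picture. I compared this by eye only.

**Disagreements:** the scene camera's network put the corner about 14 mm farther along y than the wrist camera did. I used the wrist value, and contact confirmed it to within about 2 mm. The first move call was refused because it left out some fields.

After the hand-in no state could be read, so the final second itself is unchecked.

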